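# Dial open the punch box

### The job

Unlock the steel punch box by its dial: turn the dial anticlockwise (seen from above) until its peg comes to the 8 o'clock mark for the third time, turn it back clockwise, passing the 11 o'clock mark once and stopping at it the second time, then turn it slowly anticlockwise again: the last number is not known, so go on until you feel the latch drop in and the dial stop dead. Then slide the box's cover fully open, pushing it by its bar away from the robot, and leave everything else on the bench alone.

Things in the scene. Friction and masses are not known exactly. Their poses are not given: they have to be found in the camera images.
- box: the lock box: dark steel, 180 mm (x) by 300 mm (y) by 86 mm high, fixed on the bench; origin at the centre of its underside. Its x axis points away from the robot (within 0.3 rad), y to the left, z up. The dial is on the left half of its top, the sliding cover on the right half. A chisel lies on the top beyond the dial
- dial_centre (a point): on the dial's axis at its face, 95 mm above the bench (box x 0, y +70 mm); axes as the box's. The dial is a steel disc 88 mm across that turns any number of turns about the vertical, takes 2 to 6 N at the peg and stays where it is left. On its face stand only the peg and, in the middle, a cap 18 mm across, 2 mm high
- mark_12 (a point): middle of the long broad mark on the box's top, just beyond the dial's rim at box +x: 12 o'clock. Twelve marks stand round the dial 30 degrees apart like a clock face seen from above: 3 at box -y, 6 at -x, 9 at +y. The peg is the pointer: it is at mark h when it stands 30*h degrees clockwise of 12. Stopping within 5 degrees is good enough
- peg (a point): middle of the upright round steel peg on the dial: 12 mm thick, 30 mm tall, 32 mm from the dial's axis, fixed to the dial; this point is 110 mm above the bench, 15 mm above the dial's face. Pushed sideways it carries the dial round, with no pull-back of its own
- dial (a joint): turn of the dial, rad, growing anticlockwise seen from above and counting on over full turns; 0 = peg at 12, so mark 8 is at 2.094 and mark 11 at 0.524 (plus whole turns). Starts between -0.5 and 1.3. Inside, the dial picks up two loose wheels one after the other, each after 340 degrees of play; if a number is overshot, begin again from the first
- latch_stud (a point): top of a 7 mm steel stud that stands 5 mm out of a slot in the box's top, between dial and cover; it moves with the sprung latch inside and shows where that is. It need not be touched
- latch (a joint): travel of the sprung latch towards the dial, m: 0 to 0.003 while it rides on the wheels (locked). When all three gates stand under it it jumps by itself to about 0.009; the dial then stops dead within 15 degrees and the cover is free. The last gate is 50 to 250 degrees anticlockwise of mark 11, new each time; cross it slower than 2 rad/s
- cover_bar (a point): centre of the upright bar on the flat aluminium cover: 10 mm thick (box x), 80 mm long (box y), 20 mm tall; this point is 96 mm above the bench, the cover's top 86 mm. Axes as the box's. The bar travels with the cover
- cover (a joint): travel of the cover along box +x (away from the robot), m: 0 shut, 0.090 fully open at its stop. The latch blocks it after about 1.5 mm until it has dropped; then it takes about 2 N to push and stays where it is left

How it is judged (in metres and radians):
On the way:
1. the latch has dropped into the three gates while the cover was still shut (value of joint latch above 0.006 m and value of joint cover below 0.005 m), for 0.1 s.
At the end, for the whole second after the job is handed in: the latch is in the gates (more than 6 mm of travel) and the cover stands still, open by more than 80 of its 90 mm (value of joint latch above 0.006 m and value of joint cover above 0.08 m and velocity of joint cover below 0.01 m/s); the robot touches nothing.
It fails at once if a bystander on the bench is moved by more than 40 mm (distance of any of chisel1, chisel2, chisel3, tape_roll, hammer, stamp_block, mug, oil_can from where it was at the start of the episode above 0.04 m).
It also fails if it takes over 72 s, if anything falls off the work surface, if the arm or the gripper's body presses on something with over 40 N, if the wrist force passes 120 N, or if a joint passes its speed limit or range.

### The arm

A 7-joint arm with a two-finger parallel gripper is mounted at the origin on the work surface. World frame = base frame: x ahead of the robot, y to its left, z up, the work surface at z = 0. Lengths are in m, angles in degrees, forces in N, time in s.
With the tool pointing down it reaches from about 0.425 to 0.875 m from the base axis. Payload 4.7 kg.
Tool frame: the origin (TCP) lies at the very end of the fingers, on their centre line; the grasp point (between the pads) lies 19 mm behind it; z points along the fingers, y is the line along which they close (so a half turn about z gives the same grasp; the last joint's range is limited). The gripper opens to 87 mm and grips with 3 to 60 N. Pads are 19 mm wide; open, the fingers measure 117 mm over their backs; the gripper's body (75 mm by 190 mm) begins 51 mm behind the grasp point.
Start: joints at [64.578, 18.392, -4.016, 83.108, 1.295, 78.541, -3.26], TCP at [0.287, -0.583, 0.19] pointing down, gripper open.
Joint ranges: [-163.93, 163.93], [-17.29, 119.83], [-79.2, 71.16], [3.27, 140.29], [-89.18, 269.18], [5.43, 117.66], [-154.24, 154.24]. Speed limits (degrees/s): [147.25, 147.25, 180, 180, 180, 180, 180].

### API

Orientations are given as [roll, pitch, yaw] about the fixed x, y, z axes, in that order (R = Rz(yaw) Ry(pitch) Rx(roll)).
In Python, from cell import telemetry, cams, env gives the robot as it stands.
- The arm moves only by the tool arm_command, never from a script. Its argument "series" is text: rows parted by semicolons, each of 5 numbers parted by spaces: the shift along the tool's x, y, z in mm, then the turn about the tool's z in rad, then the closure in counts, from 0 (fully open) to 255 (shut). A call has 1 to 20 rows; each row shifts and turns the commanded pose from where the row before left it, along the tool's axes as they then stand; what a row does not reach is not made up. A row lasts 1/12 s, in which the tool goes at most 41.7 mm and 7.16 degrees, less where a joint would pass 70% of its speed; a pose out of reach is approached as far as the arm can. A call is refused whole if a number of a shift passes 41.7 or a number of a turn 0.125, either way. A call with a gripper value outside its range is refused whole. The fingers move at their own pace and stop on an object; "squeeze" is the grip in N (left out, the last holds). Time passes only in rows, so rows that do not move let the fingers close. It gives the time, the measured TCP pose, the force, the opening and the grip force at its end, in the units of the state.
- telemetry.get_obs(): the state, without advancing time (a new reading comes with each control period).
- cams.read_camera(name): name is "side" or "top" or "wrist"; returns the picture (480x640x3 uint8, blue, green, red); there is no depth.
- cams.calibration(name): a dict with "K" (3x3 intrinsics, pixels), "origin" and "rotation" of the camera in the world; the wrist camera has in their place "hand_eye" (4x4, takes a point from camera to tool coordinates, whose origin is the TCP and whose axes are the flange's). Camera axes: x right, y down, z forward; pixel columns grow to the right and rows downward; lengths in m; the calibration is good to about 2 mm. A picture is of the moment at which its call begins: read the wrist's pose just before it. calibration takes no time and is no camera call.
- env.sign_off(): hands the job in; it is judged then, once.
The state is a dict: "time_s": time; "qpos": joint angles; "joint_velocities": joint speeds; "effort": joint torques, N m; "tool_pos": TCP position; "tool_rot": TCP orientation; "force": force on the tool from outside, world axes, zero at the start; "wrist_torque": the same for the moment, N m; "grip_width": finger opening in m; "grasp_force": force on a finger pad.
Only numpy, scipy, OpenCV 4.12 (cv2) and the standard library are available. Lean on these libraries where they do the work, as an engineer would, in place of code of your own. Each camera call takes 0.05 s, during which the arm holds its last target. There are 200 camera calls.

## Working session

There is one attempt and no reset: what is moved stays moved. The work goes in short steps, Python scripts to look and compute and a tool call to move; the robot and the scene stay as the last step left them, time stands still between calls to the robot, and variables do not carry over. Pictures are saved under pics/ and viewed, at most 10 in all, crops included, and the job is handed in when it is done.

Besides the shell and the picture viewer there is one more tool, called as name(argument=value, ...) on one line, values as JSON. arm_command: Moves the arm, as the interface text tells. Its arguments: {"type":"object","properties":{"series":{"type":"string"},"squeeze":{"type":"number"}},"required":["series"]}

```bash
ls; mkdir -p pics
python3 - <<'E'
from cell import telemetry, cams, env
import cv2, numpy as np
print(telemetry.get_obs())
for n in("top","side","wrist"):
    im=cams.read_camera(n); cv2.imwrite(f"pics/{n}0.png",im); print(n,cams.calibration(n))
E
```

```text
pics
{'time_s': 0.0, 'qpos': array([64.57929551, 18.44042321, -4.01420917, 83.17459932,  1.29598359,
       78.53930407, -3.26078103]), 'joint_velocities': array([ 0.01034112, -0.06843568, -0.01571366,  0.03828039,  0.11599864,
        0.02258005, -0.01635644]), 'effort': array([-1.33857343e-04, -4.91294968e+01, -4.04090434e-01, -3.12524915e+01,
       -6.40406599e-02,  4.37401340e-02,  1.56534184e-04]), 'tool_pos': array([ 0.28693464, -0.58256495,  0.18844858]), 'tool_rot': array([-1.79890963e+02,  7.02560717e-03,  2.62286147e+01]), 'force': array([ 0.99867214, -0.29196595, -0.45277021]), 'wrist_torque': array([ 0.01056807, -0.00894389, -0.00621191]), 'grasp_force': 0.0, 'grip_width': 0.08703068810590026}
top {'K': array([[444.52157106,   0.        , 326.6780489 ],
       [  0.        , 444.52157106, 235.74452497],
       [  0.        ,   0.        ,   1.        ]]), 'origin': array([0.47155766, 0.04277383, 0.73963444]), 'rotation': array([-171.19951981,   -0.51035   ,  -91.33166368])}
side {'K': array([[612.26540267,   0.        , 314.08893038],
       [  0.        , 612.26540267, 230.14907809],
       [  0.        ,   0.        ,   1.        ]]), 'origin': array([ 0.21894964, -0.36763688,  0.67386432]), 'rotation': array([-136.2620616 ,    0.6269949 ,  -41.77886008])}
wrist {'K': array([[376.19071155,   0.        , 327.56965263],
       [  0.        , 376.19071155, 240.92670507],
       [  0.        ,   0.        ,   1.        ]]), 'hand_eye': array([[-4.59558177e-04, -9.70588248e-01, -2.40745179e-01,
         6.49238270e-02],
       [ 9.99999707e-01, -2.98644500e-04, -7.04883067e-04,
        -1.20896245e-03],
       [ 6.12253997e-04, -2.40745433e-01,  9.70588101e-01,
        -1.95256672e-01],
       [ 0.00000000e+00,  0.00000000e+00,  0.00000000e+00,
         1.00000000e+00]])}
```

View pics/top0.png

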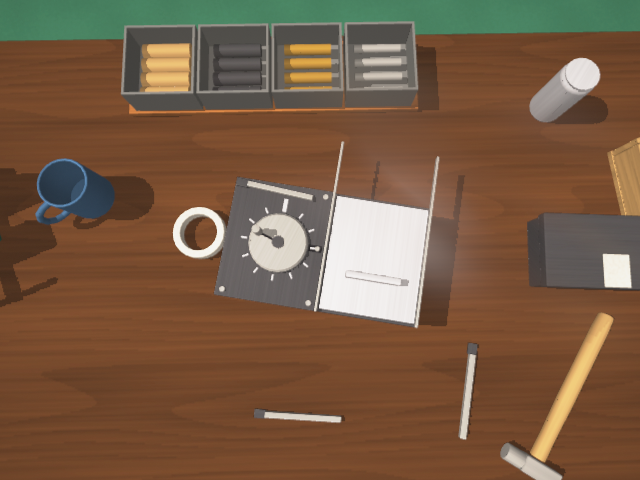

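View pics/side0.png

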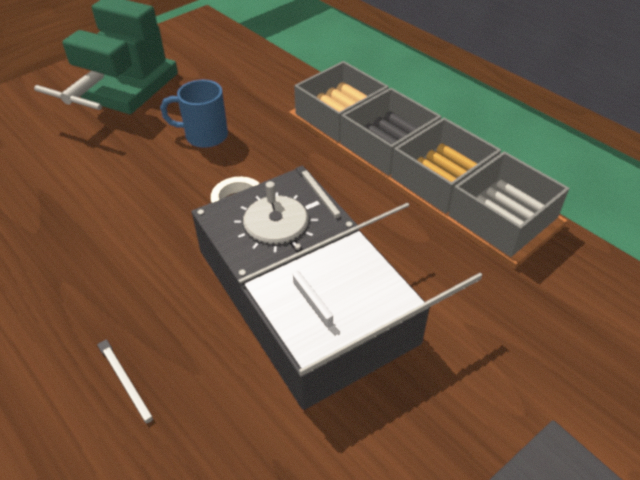

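The top view shows the dial centre near (278,242), the peg near (257,230), mark 12 near (286,204), the stud near (316,248) and the bar near (376,278). The side view shows the dial near (276,217) and the peg top near (269,186). I'll enlarge both to get better pixel positions.

Run:
```python
import cv2, numpy as np
a=cv2.imread("pics/top0.png")[165:335,205:445]; b=cv2.imread("pics/side0.png")[160:360,180:440]
a=cv2.resize(a,(800,566),interpolation=cv2.INTER_CUBIC); cv2.imwrite("pics/topc.png",a)
b=cv2.resize(b[:130,:190],None,fx=4,fy=4,interpolation=cv2.INTER_CUBIC); cv2.imwrite("pics/sidec.png",b)
```

```text
(no output)
```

View pics/topc.png

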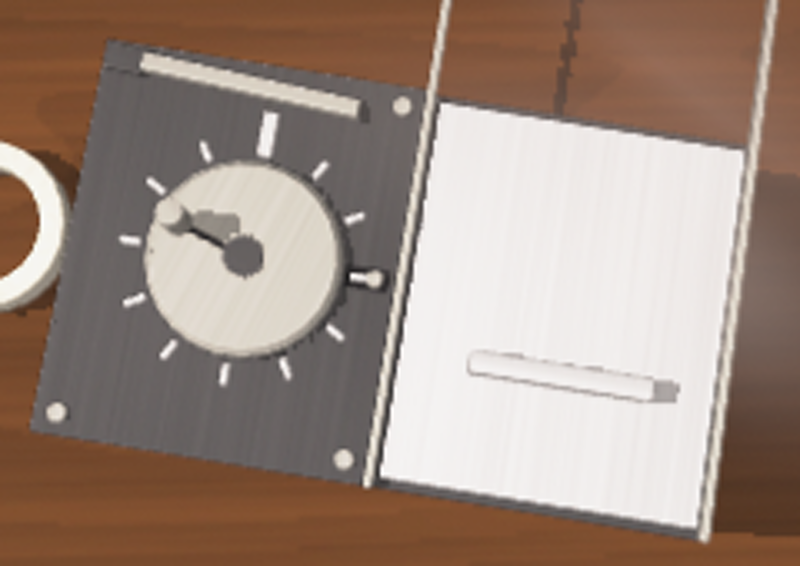

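View pics/sidec.png

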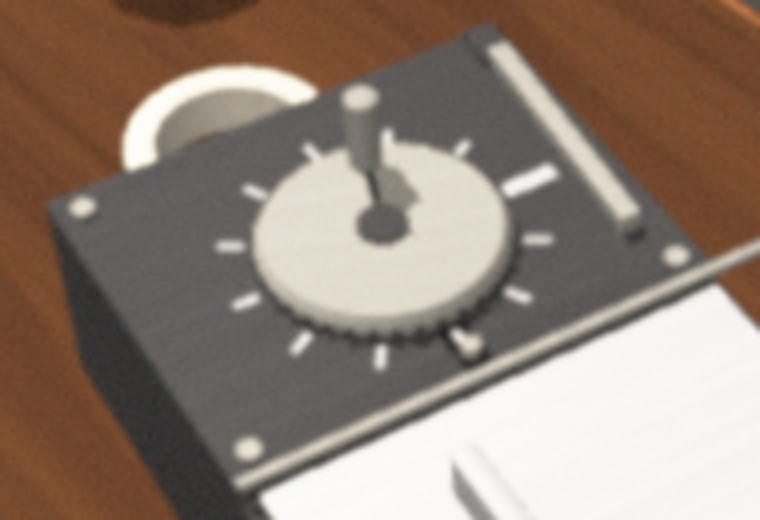

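```bash
cat > h.py <<'E'
import numpy as np
from scipy.spatial.transform import Rotation as R
from cell import cams, telemetry
def ray(cam,px):
    c=cams.calibration(cam); d=np.linalg.inv(c["K"])@[*px,1]
    if "origin" in c: Q=R.from_euler("xyz",c["rotation"],degrees=True).as_matrix(); o=c["origin"]
    else:
        s=telemetry.get_obs(); T=R.from_euler("xyz",s["tool_rot"],degrees=True).as_matrix(); H=c["hand_eye"]
        Q=T@H[:3,:3]; o=s["tool_pos"]+T@H[:3,3]
    return o,Q@d
def onz(cam,px,z):
    o,d=ray(cam,px); return o+d*(z-o[2])/d[2]
def tri(p,q):
    o1,d1=ray("top",p); o2,d2=ray("side",q)
    t=np.linalg.lstsq(np.c_[d1,-d2],o2-o1,rcond=None)[0]
    a,b=o1+t[0]*d1,o2+t[1]*d2; return (a+b)/2,np.linalg.norm(a-b)
E
python3 - <<'E'
from h import *
T=lambda x,y:(x/(800/240)+205-.35,y/(566/170)+165-.35)
S=lambda x,y:(x/4+180-.375,y/4+160-.375)
np.set_printoptions(precision=4,suppress=True)
for n,t,s,z in(("cap",(243,256),(383,222),.097),("peg",(171,213),(361,97),.125),("stud",(374,278),(469,345),.091),("m12",(268,135),(530,180),.086)):
    print(n,*tri(T(*t),S(*s)),onz("top",T(*t),z),onz("side",S(*s),z))
P={}
for n,t,z in(("barL",(470,360),.106),("barR",(655,388),.106),("scrTR",(402,106),.087),("scrBL",(56,412),.087),("scrBR",(343,459),.087),("m6",(224,374),.086),("railT",(770,5),.09),("railB",(705,535),.09),("covTL",(440,100),.086),("covTR",(747,150),.086),("covBL",(380,480),.086),("covBR",(700,525),.086)):
    P[n]=onz("top",T(*t),z); print(n,P[n])
d=P["barL"]-P["barR"];print("bar",np.linalg.norm(d),np.degrees(np.arctan2(-d[0],d[1])))
for a,b in(("covBL","covTL"),("covBR","covTR"),("scrBR","scrTR")):
    d=P[b]-P[a];print(np.linalg.norm(d),np.degrees(np.arctan2(d[1],d[0])))
d=P["scrBL"]-P["scrBR"];print(np.degrees(np.arctan2(-d[0],d[1])))
E
```

```text
cap [0.5645 0.1069 0.0933] 0.00011348837614093144 [0.5639 0.1066 0.097 ] [0.5623 0.1038 0.097 ]
peg [0.5793 0.1342 0.1225] 0.00020634865002160517 [0.5788 0.1339 0.125 ] [0.5778 0.1319 0.125 ]
stud [0.5539 0.0498 0.0862] 0.0008772269485239254 [0.5537 0.0495 0.091 ] [0.5508 0.0466 0.091 ]
m12 [0.621  0.0962 0.0838] 0.00013944155390254237 [0.6204 0.0961 0.086 ] [0.6195 0.0945 0.086 ]
barL [0.5155 0.0091 0.106 ]
barR [ 0.5018 -0.0695  0.106 ]
scrTR [0.6323 0.0354 0.087 ]
scrBL [0.4982 0.1896 0.087 ]
scrBR [0.475  0.0646 0.087 ]
m6 [0.5132 0.1163 0.086 ]
railT [ 0.6753 -0.1333  0.09  ]
railB [ 0.4389 -0.0908  0.09  ]
covTL [0.635  0.0181 0.086 ]
covTR [ 0.6089 -0.1199  0.086 ]
covBL [0.4656 0.0487 0.086 ]
covBR [ 0.4431 -0.0897  0.086 ]
bar 0.07977446115635528 -9.909478712186086
0.17213772100541538 -10.256450434292496
0.1685396116656586 -10.310697679142823
0.1599966295327564 -10.543327012645557
-10.532563011735625
```

arm_command(series="28.8 -25.7 0 0 0;28.8 -25.7 0 0 0;28.8 -25.7 0 0 0;28.8 -25.7 0 0 0;28.8 -25.7 0 0 0;28.8 -25.7 0 0 0;28.8 -25.7 0 0 0;28.8 -25.7 0 0 0;28.8 -25.7 0 0 0;28.8 -25.7 0 0 0;28.8 -25.7 0 0 0;28.8 -25.7 0 0 0;28.8 -25.7 0 0 0;28.8 -25.7 0 0 0;28.8 -25.7 0 0 0;28.8 -25.7 0 0 0;28.8 -25.7 0 0 0;28.8 -25.7 0 0 0;28.8 -25.7 0 0 0;28.8 -25.7 0 0 0", squeeze=20)

```text
time_s: 1.82
tool_pos: [0.5771, 0.134, 0.1894]
tool_rot: [180.0, 0.0, 26.2]
force: [1.1, -0.9, 0.5]
grip_width: 0.0872
grasp_force: 0.0
```

Run:
```python
from h import *
import cv2
np.set_printoptions(precision=4,suppress=True)
T=lambda x,y:(x/(800/240)+205-.35,y/(566/170)+165-.35)
S=lambda x,y:(x/4+180-.375,y/4+160-.375)
print("chisel",tri(T(358,106),S(628,218)),tri(T(143,62),S(492,48)))
s=telemetry.get_obs();print(s["time_s"],s["qpos"],s["tool_pos"],s["tool_rot"])
cv2.imwrite("pics/w1.png",cams.read_camera("wrist"))
```

```text
chisel (array([0.6313, 0.0559, 0.0883]), np.float64(0.002440501009210525)) (array([0.6537, 0.1523, 0.0896]), np.float64(0.0018152181868671565))
1.8167 [ 17.7349  15.1569 -39.6876  90.5754   9.8543  77.8395 -86.8588] [0.5771 0.134  0.1894] [179.982    0.015   26.1982]
```

View pics/w1.png

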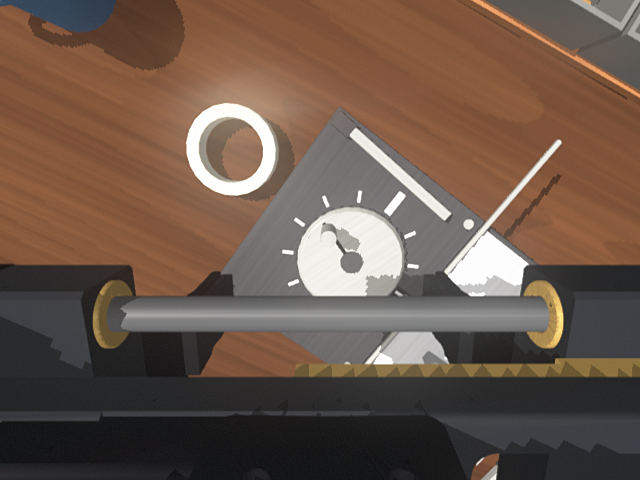

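The wrist view shows the peg top at (327,232), the cap at (351,262), mark 12 at (396,204), and the chisel lying flat. I'll check these against the earlier numbers.

Run:
```python
from h import *
np.set_printoptions(precision=4,suppress=True)
c=onz("wrist",(351,262),.097);p=onz("wrist",(327.5,231),.125);m=onz("wrist",(396,204),.086)
print(c,p,m,np.degrees(np.arctan2(*(p-c)[1::-1])),np.degrees(np.arctan2(*(m-c)[1::-1])),np.linalg.norm((p-c)[:2]))
# height: wrist+top rays of peg top
o1,d1=ray("wrist",(327.5,231));o2,d2=ray("top",(171/(800/240)+204.65,213/3.329+164.65))
t=np.linalg.lstsq(np.c_[d1,-d2],o2-o1,rcond=None)[0];print(o1+t[0]*d1,o2+t[1]*d2)
```

```text
[0.5646 0.1191 0.097 ] [0.5842 0.1497 0.125 ] [0.6209 0.1074 0.086 ] 57.36181668866123 -11.78578524338033 0.036347335182385615
[0.5784 0.147  0.0953] [0.584  0.1383 0.095 ]
```

Run:
```python
from h import *
np.set_printoptions(precision=4,suppress=True)
s=telemetry.get_obs();print(s["time_s"],s["qpos"],s["tool_pos"],s["tool_rot"],s["joint_velocities"])
c=onz("wrist",(351,262),.097);p=onz("wrist",(327.5,231),.125);m=onz("wrist",(396,204),.086)
print(c,p,m,s["tool_pos"])
```

```text
1.8667 [ 17.3147  15.4874 -40.0968  90.3357   9.7217  77.6234 -87.0622] [0.5778 0.1444 0.1891] [-179.6133   -0.2797   26.7395] [ 2.4863 -4.4736 -0.0598  5.0094 -4.7936  2.2495 10.2417]
[0.5646 0.1191 0.097 ] [0.5842 0.1497 0.125 ] [0.6209 0.1074 0.086 ] [0.5778 0.1444 0.1891]
```

arm_command(series="0 0 0 0.118 0;0 0 0 0.118 0;0 0 0 0.118 0;0 0 0 0.118 0;0 0 0 0.118 0;0 0 0 0.118 0;0 0 0 0.118 0;0 0 0 0.118 0;0 0 0 0 0;0 0 0 0 0;0 0 0 0 0;0 0 0 0 0;0 0 0 0 0")

```text
time_s: 2.95
tool_pos: [0.5767, 0.1325, 0.1895]
tool_rot: [180.0, 0.0, -27.8]
force: [-1.4, -0.4, 0.7]
grip_width: 0.0869
grasp_force: 0.0
```

Run:
```python
from h import *
import cv2
np.set_printoptions(precision=4,suppress=True)
s=telemetry.get_obs();print(s["time_s"],s["qpos"],s["tool_pos"],s["tool_rot"],s["joint_velocities"],s["force"])
im=cams.read_camera("wrist");cv2.imwrite("pics/w2.png",im)
# save pose for the shot
np.savez("w2.npz",p=s["tool_pos"],r=s["tool_rot"])
```

```text
2.95 [  12.4877   13.923   -32.9292   90.8506    7.7011   77.5138 -139.1262] [0.5767 0.1325 0.1895] [179.9925   0.0042 -27.7837] [-0.0416  0.0794  0.0977  0.0073 -0.0257 -0.0797 -0.3089] [-1.3796 -0.3636  0.687 ]
```

View pics/w2.png

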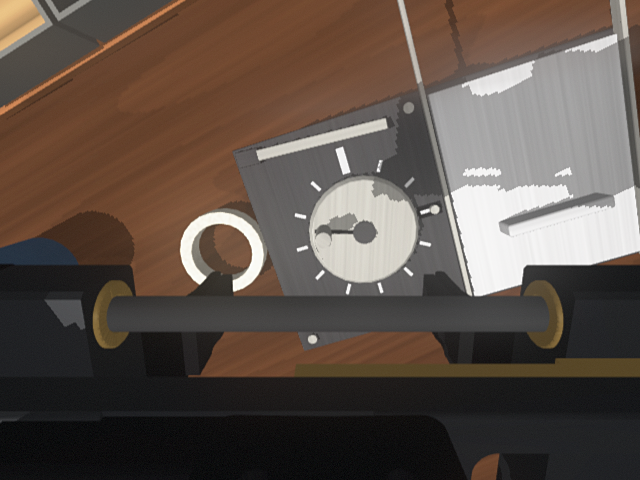

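The settled wrist view shows the peg top at (323,240), the cap at (365,232), mark 12 at (343,160), the stud at (434,209), and the bar top running from about (503,226) to (612,198).

Run:
```python
from h import *
np.set_printoptions(precision=4,suppress=True)
o=lambda u,v,z:onz("wrist",(u,v),z)
c=o(365,232,.097);p=o(323,240,.125);m=o(343,160,.086);A=lambda d:np.degrees(np.arctan2(d[1],d[0]))
st=o(434,209,.091);m8=o(302,250,.086);m4=o(425,244,.086); m10=o(300,216,.086)
print(c,p,m,st,A(p-c),A(m-c),A(c-st)-90,np.linalg.norm((p-c)[:2]))
for u in((302,250),(300,216),(315,186),(379,165),(425,244),(348,289),(379,288)):
    q=o(*u,.086);print(A(q-c)%360,np.linalg.norm((q-c)[:2]))
print(o(503,226,.106),o(612,198,.106))
o1,d1=ray("wrist",(323,240));o2,d2=ray("side",(361/4+179.625,97/4+159.625))
t=np.linalg.lstsq(np.c_[d1,-d2],o2-o1,rcond=None)[0];print(o1+t[0]*d1,o2+t[1]*d2)
```

```text
[0.5631 0.1071 0.097 ] [0.5787 0.1357 0.125 ] [0.6197 0.0968 0.086 ] [0.5529 0.0508 0.091 ] 61.41705371763131 -10.278836375325206 -10.301656160339292 0.03258000959934723
81.46448329539834 0.053376844345066315
50.39873168708618 0.05263073560333172
20.651956612896637 0.052427104961643746
320.2755572491723 0.052142275477314405
228.24436868626913 0.05209131741151941
139.06221032387606 0.053189572131230246
167.65932869374885 0.05282324679273359
[0.5208 0.0126 0.106 ] [ 0.5029 -0.0667  0.106 ]
[0.5782 0.136  0.1227] [0.5796 0.1345 0.1222]
```

arm_command(series="0.6 -2.7 0 0 110;0 0 12.3 0 110;0 0 12.3 0 110;0 0 12.3 0 110;0 0 12.3 0 110;0 0 12.3 0 110;0 0 12.3 0 110;0 0 12.3 0 110;0 0 0 0 110;0 0 0 0 255;0 0 0 0 255;0 0 0 0 255;0 0 0 0 255;0 0 0 0 255;0 0 0 0 255", squeeze=30)

```text
time_s: 4.25
tool_pos: [0.5789, 0.1347, 0.1039]
tool_rot: [-180.0, -0.0, -27.9]
force: [0.3, 0.5, -0.4]
grip_width: 0.017
grasp_force: 0.0
```

arm_command(series="0 0 0 0 255;0 0 0 0 255;0 0 0 0 255;-3.83 0.23 0 -0.12 255;-3.83 0.23 0 -0.12 255;-3.83 0.23 0 -0.12 255;-3.83 0.23 0 -0.12 255;-3.83 0.23 0 -0.12 255;-3.83 0.23 0 -0.12 255;0 0 0 0 255;0 0 0 0 255")

```text
time_s: 5.17
tool_pos: [0.5563, 0.1373, 0.1035]
tool_rot: [180.0, -0.0, 13.2]
force: [-0.1, -0.1, 0.5]
grip_width: 0.0004
grasp_force: 0.0
```

Run:
```python
from h import *
import cv2
np.set_printoptions(precision=4,suppress=True)
s=telemetry.get_obs();print(s["time_s"],s["qpos"],s["tool_pos"],s["tool_rot"],s["force"],s["grasp_force"])
q=s["tool_pos"][:2]-[.5633,.1067];print(np.hypot(*q),np.degrees(np.arctan2(q[1],q[0])))
a=cams.read_camera("side");cv2.imwrite("pics/s3.png",cv2.resize(a[130:300,180:400],None,fx=3,fy=3))
```

```text
5.1667 [  17.0007   16.2652  -38.949    99.502    10.9542   68.0749 -101.7465] [0.5563 0.1373 0.1035] [179.9886  -0.0077  13.1953] [-0.0969 -0.1483  0.4956] 0.0
0.03142486540929353 102.90975605042814
```

View pics/s3.png

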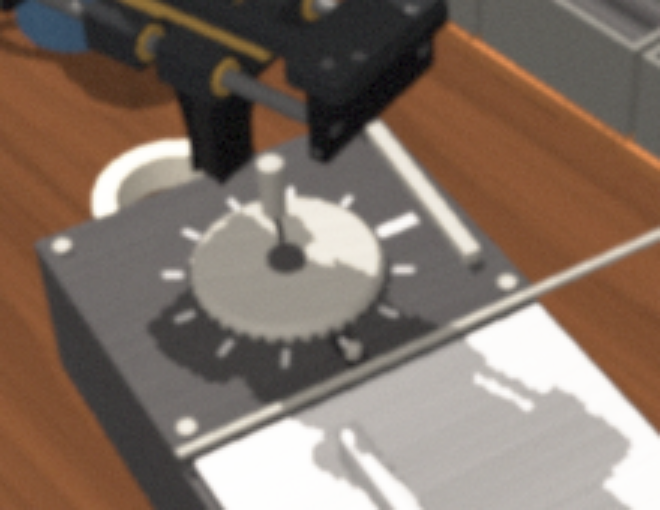

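Run:
```python
from h import *
def proj(P):
    c=cams.calibration("side");Q=R.from_euler("xyz",c["rotation"],degrees=True).as_matrix()
    v=c["K"]@(Q.T@(np.array(P)-c["origin"]));u=v[:2]/v[2];return u,(u-[180,130])*3
for P in([.5563,.1373,.1035],[.5563,.1373,.125],[.5785,.1348,.1035],[.5785,.1348,.125]):print(P,*proj(P))
s=telemetry.get_obs();print(s["tool_pos"],s["grip_width"])
```

```text
[0.5563, 0.1373, 0.1035] [255.99886859 200.95516013] [227.99660578 212.8654804 ]
[0.5563, 0.1373, 0.125] [254.71171035 189.20279247] [224.13513105 177.60837742]
[0.5785, 0.1348, 0.1035] [269.93255548 194.33108708] [269.79766644 192.99326123]
[0.5785, 0.1348, 0.125] [268.92256054 182.57926149] [266.76768162 157.73778448]
[0.55645172 0.13728386 0.10348146] 0.0005450640637747955
```

The gripper closed on nothing and the peg hasn't moved. The fingertips sit about 22 mm higher than the reported TCP. I'll raise, back up over the peg, open, and come down lower while watching the force.

arm_command(series="0 0 -15 0 110;3.83 0.23 0 0.12 110;3.83 0.23 0 0.12 110;3.83 0.23 0 0.12 110;3.83 0.23 0 0.12 110;3.83 0.23 0 0.12 110;3.83 0.23 0 0.12 110;0 0 0 0 110;0 0 5 0 110;0 0 5 0 110;0 0 5 0 110;0 0 5 0 110;0 0 5 0 110;0 0 0 0 110;0 0 0 0 110")

```text
time_s: 6.47
tool_pos: [0.5782, 0.1346, 0.0929]
tool_rot: [180.0, 0.0, -27.8]
force: [0.2, 0.5, -0.7]
grip_width: 0.0496
grasp_force: 0.0
```

Run:
```python
from h import *
import cv2
s=telemetry.get_obs();print(s["time_s"],s["tool_pos"],s["tool_rot"],s["force"],s["grip_width"])
a=cams.read_camera("side");cv2.imwrite("pics/s4.png",cv2.resize(a[130:300,180:400],None,fx=3,fy=3))
```

```text
6.4667 [0.57818369 0.13455181 0.09287018] [ 1.79964981e+02  4.45327217e-02 -2.78417338e+01] [ 0.23925961  0.49033147 -0.65815628] 0.0495504267770404
```

View pics/s4.png

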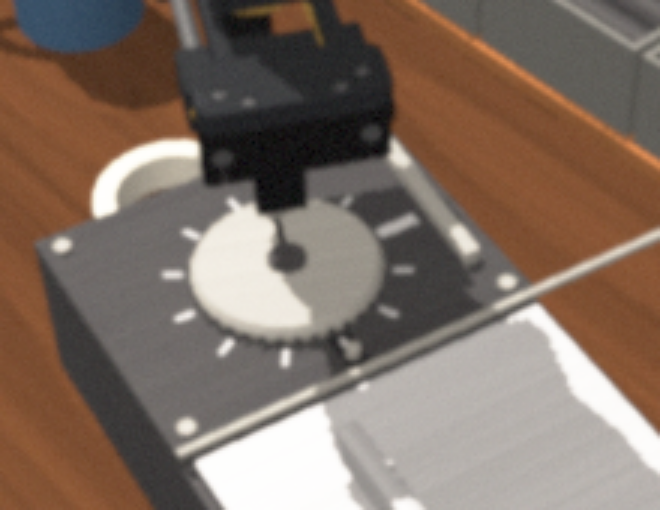

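The near finger's bottom edge is at crop row 208, columns 255–305. I'll turn that into a height.

Run:
```python
from h import *
c=cams.calibration("side");Q=R.from_euler("xyz",c["rotation"],degrees=True).as_matrix()
for off in(.025,.0395):
  for z in(.095,.1,.105,.11,.115,.12):
    v=c["K"]@(Q.T@(np.array([.5782-.466*off,.1346-.885*off,z])-c["origin"]));print(off,z,(v[:2]/v[2]-[180,130])*3)
```

```text
0.025 0.095 [281.50730908 244.05890824]
0.025 0.1 [280.85493187 236.0941422 ]
0.025 0.105 [280.19680057 228.05912549]
0.025 0.11 [279.53283872 219.95292456]
0.025 0.115 [278.8629685  211.77458924]
0.025 0.12 [278.18711068 203.52315237]
0.0395 0.095 [287.96144404 266.19435394]
0.0395 0.1 [287.32991623 258.23236176]
0.0395 0.105 [286.69275109 250.19929683]
0.0395 0.11 [286.04987279 242.09420326]
0.0395 0.115 [285.40120416 233.91610792]
0.0395 0.12 [284.74666659 225.66402005]
```

arm_command(series="0 0 4 0 110;0 0 4 0 110;0 0 4 0 110;0 0 0 0 110;0 0 0 0 255;0 0 0 0 255;0 0 0 0 255;0 0 0 0 255;0 0 0 0 255;0 0 0 0 255;0 0 0 0 255;0 0 0 0 255", squeeze=30)

```text
time_s: 7.52
tool_pos: [0.5789, 0.1352, 0.0815]
tool_rot: [-179.9, -0.0, -27.8]
force: [1.1, 1.9, -0.9]
grip_width: 0.0105
grasp_force: 30.0
```

arm_command(series="-3.83 0.23 0 -0.12 255;-3.83 0.23 0 -0.12 255;-3.83 0.23 0 -0.12 255;-3.83 0.23 0 -0.12 255;-3.83 0.23 0 -0.12 255;-3.83 0.23 0 -0.12 255;0 0 0 0 255;0 0 0 0 255")

```text
time_s: 8.18
tool_pos: [0.5563, 0.1378, 0.0815]
tool_rot: [-180.0, -0.0, 13.2]
force: [0.4, 1.3, -1.4]
grip_width: 0.0105
grasp_force: 30.0
```

```bash
cat > st.py <<'E'
from h import *
import cv2,sys
np.set_printoptions(precision=4,suppress=True)
s=telemetry.get_obs();q=s["tool_pos"][:2]-[.5633,.1067]
print("t",s["time_s"],s["tool_pos"],"yaw",s["tool_rot"][2],"q7",s["qpos"][6],"F",s["force"],"T",s["wrist_torque"],"g",s["grip_width"],s["grasp_force"])
print("r",np.hypot(*q),"phi",np.degrees(np.arctan2(q[1],q[0]))%360)
if len(sys.argv)>1:
    a=cams.read_camera(sys.argv[1]);cv2.imwrite(f"pics/{sys.argv[2]}.png",a)
E
python3 st.py top t5
```

```text
t 8.1833 [0.5563 0.1378 0.0815] yaw 13.211753925282862 q7 -102.68696532633547 F [ 0.3749  1.2549 -1.4247] T [ 0.3051 -0.1825  0.03  ] g 0.01051755403625504 29.99941796064377
r 0.03183359817688053 phi 102.72106286761927
```

arm_command(series="-3.83 0.23 0 -0.12 255;-3.83 0.23 0 -0.12 255;-3.83 0.23 0 -0.12 255;-3.83 0.23 0 -0.12 255;-3.83 0.23 0 -0.12 255;-3.83 0.23 0 -0.12 255;-3.83 0.23 0 -0.12 255;-3.83 0.23 0 -0.12 255;-3.83 0.23 0 -0.12 255;-3.83 0.23 0 -0.12 255;-3.83 0.23 0 -0.12 255;-3.83 0.23 0 -0.12 255;-3.83 0.23 0 -0.12 255;-3.83 0.23 0 -0.12 255;-3.83 0.23 0 -0.12 255;-3.83 0.23 0 -0.12 255;-3.83 0.23 0 -0.12 255;-3.83 0.23 0 -0.12 255;-3.83 0.23 0 -0.12 255;-3.83 0.23 0 -0.12 255")

```text
time_s: 9.9
tool_pos: [0.5464, 0.0804, 0.0815]
tool_rot: [-180.0, -0.2, 151.2]
force: [-3.7, 3.5, 1.7]
grip_width: 0.0104
grasp_force: 30.0
```

arm_command(series="-3.83 0.23 0 -0.12 255;-3.83 0.23 0 -0.12 255;-3.83 0.23 0 -0.12 255;-3.83 0.23 0 -0.12 255;-3.83 0.23 0 -0.12 255;-3.83 0.23 0 -0.12 255;-3.83 0.23 0 -0.12 255;-3.83 0.23 0 -0.12 255;-3.83 0.23 0 -0.12 255;-3.83 0.23 0 -0.12 255;-3.83 0.23 0 -0.12 255;-3.83 0.23 0 -0.12 255;-3.83 0.23 0 -0.12 255;0 0 0 0 255;0 0 0 0 255;0 0 0 0 255")

```text
time_s: 11.23
tool_pos: [0.5907, 0.089, 0.0815]
tool_rot: [180.0, -0.2, -119.9]
force: [-3.1, -2.3, 4.8]
grip_width: 0.0102
grasp_force: 30.0
```

```bash
python3 st.py
```

```text
t 11.2333 [0.5907 0.089  0.0815] yaw -119.90972490034572 q7 111.90127374297717 F [-3.055  -2.305   4.7718] T [-0.3295  0.6478  0.0777] g 0.010152374637651519 30.001762211322784
r 0.03259073576838652 phi 327.1757801690957
```

arm_command(series="0 0 0 0 110;0 0 0 0 110;0 0 3 0 110;0 0 0 0.121 110;0 0 0 0.121 110;0 0 0 0.121 110;0 0 0 0.121 110;0 0 0 0.121 110;0 0 0 0.121 110;0 0 0 0.121 110;0 0 0 0.121 110;0 0 0 0.121 110;0 0 0 0.121 110;0 0 0 0.121 110;0 0 0 0.121 110;0 0 0 0.121 110;0 0 0 0.121 110;0 0 0 0.121 110;0 0 0 0.121 110;0 0 0 0.121 110")

```text
time_s: 12.9
tool_pos: [0.5914, 0.0906, 0.078]
tool_rot: [180.0, -0.0, 122.1]
force: [0.1, 0.8, 0.4]
grip_width: 0.0495
grasp_force: 0.0
```

arm_command(series="0 0 0 0.121 110;0 0 0 0.121 110;0 0 0 0.121 110;0 0 0 0.121 110;0 0 0 0.121 110;0 0 0 0.121 110;0 0 0 0.121 110;0 0 0 0.121 110;0 0 0 0.121 110;0 0 0 0.121 110;0 0 0 0.121 110;0 0 0 0.121 110;0 0 0 0.121 110;0 0 0 0.121 110;0 0 0 0.121 110;0 0 0 0.121 110;0 0 0 0.121 110;0 0 0 0.121 110;0 0 0 0.121 110;0 0 0 0.121 110")

```text
time_s: 14.57
tool_pos: [0.5913, 0.0907, 0.0779]
tool_rot: [180.0, 0.0, -16.6]
force: [-1.5, -0.2, 0.0]
grip_width: 0.0494
grasp_force: 0.0
```

arm_command(series="0 0 0 0.121 110;0 0 0 0.121 110;0 0 0 0 110;0 0 0 0 255;0 0 0 0 255;0 0 0 0 255;0 0 0 0 255;0 0 0 0 255;0 0 0 0 255;0 0 0 0 255")

```text
time_s: 15.4
tool_pos: [0.5904, 0.0883, 0.0783]
tool_rot: [179.8, 0.0, -30.1]
force: [-2.8, -2.5, 2.8]
grip_width: 0.011
grasp_force: 30.3
```

```bash
python3 st.py
```

```text
t 15.4 [0.5904 0.0883 0.0783] yaw -30.12152538137194 q7 -137.86296643650527 F [-2.7837 -2.4725  2.8073] T [-0.3021  0.6246  0.0427] g 0.01095476635707051 30.26324898004532
r 0.032793931220767014 phi 325.84353609822006
```

arm_command(series="-0.23 -3.83 0 -0.12 255;-0.23 -3.83 0 -0.12 255;-0.23 -3.83 0 -0.12 255;-0.23 -3.83 0 -0.12 255;-0.23 -3.83 0 -0.12 255;-0.23 -3.83 0 -0.12 255;-0.23 -3.83 0 -0.12 255;-0.23 -3.83 0 -0.12 255;-0.23 -3.83 0 -0.12 255;-0.23 -3.83 0 -0.12 255;-0.23 -3.83 0 -0.12 255;-0.23 -3.83 0 -0.12 255;-0.23 -3.83 0 -0.12 255;-0.23 -3.83 0 -0.12 255;-0.23 -3.83 0 -0.12 255;-0.23 -3.83 0 -0.12 255;-0.23 -3.83 0 -0.12 255;-0.23 -3.83 0 -0.12 255;-0.23 -3.83 0 -0.12 255;-0.23 -3.83 0 -0.12 255")

```text
time_s: 17.07
tool_pos: [0.5569, 0.138, 0.0785]
tool_rot: [179.6, -0.1, 107.8]
force: [7.5, 2.1, -8.0]
grip_width: 0.011
grasp_force: 30.0
```

arm_command(series="-0.23 -3.83 0 -0.12 255;-0.23 -3.83 0 -0.12 255;-0.23 -3.83 0 -0.12 255;-0.23 -3.83 0 -0.12 255;-0.23 -3.83 0 -0.12 255;-0.23 -3.83 0 -0.12 255;-0.23 -3.83 0 -0.12 255;-0.23 -3.83 0 -0.12 255;-0.23 -3.83 0 -0.12 255;-0.23 -3.83 0 -0.12 255;-0.23 -3.83 0 -0.12 255;-0.23 -3.83 0 -0.12 255;-0.23 -3.83 0 -0.12 255;-0.23 -3.83 0 -0.12 255;-0.23 -3.83 0 -0.12 255;-0.23 -3.83 0 -0.12 255;-0.23 -3.83 0 -0.12 255;-0.23 -3.83 0 -0.12 255;-0.23 -3.83 0 -0.12 255;0 0 0 0 255")

```text
time_s: 18.73
tool_pos: [0.5452, 0.0813, 0.0783]
tool_rot: [179.7, 0.0, -121.6]
force: [-3.1, 2.4, 2.0]
grip_width: 0.0109
grasp_force: 30.0
```

```bash
python3 st.py
```

```text
t 18.7333 [0.5452 0.0813 0.0783] yaw -121.58646465022925 q7 113.17493340679557 F [-3.1395  2.3985  2.0204] T [0.5861 0.8538 0.0067] g 0.010873700675323407 29.999932944774628
r 0.03122265657926396 phi 234.58507057332628
```

arm_command(series="0 0 0 0 110;0 0 0 0 110;0 0 0 0.121 110;0 0 0 0.121 110;0 0 0 0.121 110;0 0 0 0.121 110;0 0 0 0.121 110;0 0 0 0.121 110;0 0 0 0.121 110;0 0 0 0.121 110;0 0 0 0.121 110;0 0 0 0.121 110;0 0 0 0.121 110;0 0 0 0.121 110;0 0 0 0.121 110;0 0 0 0.121 110;0 0 0 0.121 110;0 0 0 0.121 110;0 0 0 0.121 110;0 0 0 0.121 110")

```text
time_s: 20.4
tool_pos: [0.5476, 0.0786, 0.0788]
tool_rot: [179.9, 0.1, 112.9]
force: [0.2, 0.7, -0.3]
grip_width: 0.0497
grasp_force: 0.0
```

arm_command(series="0 0 0 0.121 110;0 0 0 0.121 110;0 0 0 0.121 110;0 0 0 0.121 110;0 0 0 0.121 110;0 0 0 0.121 110;0 0 0 0.121 110;0 0 0 0.121 110;0 0 0 0.121 110;0 0 0 0.121 110;0 0 0 0.121 110;0 0 0 0.121 110;0 0 0 0.121 110;0 0 0 0.121 110;0 0 0 0.121 110;0 0 0 0.121 110;0 0 0 0.121 110;0 0 0 0.121 110;0 0 0 0.121 110;0 0 0 0.121 110")

```text
time_s: 22.07
tool_pos: [0.5475, 0.0787, 0.0788]
tool_rot: [180.0, -0.1, -25.8]
force: [-0.2, -1.1, -0.5]
grip_width: 0.0497
grasp_force: 0.0
```

arm_command(series="0 0 0 0.121 110;0 0 0 0 110;0 0 0 0 255;0 0 0 0 255;0 0 0 0 255;0 0 0 0 255;0 0 0 0 255;0 0 0 0 255;0 0 0 0 255", squeeze=40)

```text
time_s: 22.82
tool_pos: [0.5472, 0.0799, 0.0785]
tool_rot: [-179.9, -0.0, -32.3]
force: [0.8, -0.1, -1.3]
grip_width: 0.0111
grasp_force: 35.2
```

```bash
python3 st.py
```

```text
t 22.8167 [0.5472 0.0799 0.0785] yaw -32.30745127183376 q7 -139.17985635346494 F [ 0.8038 -0.0785 -1.3303] T [-0.011  -0.0168  0.0026] g 0.011079014660796256 35.16367256641388
r 0.031303744150817006 phi 238.9626582561267
```

arm_command(series="3.83 -0.23 0 -0.12 255;3.83 -0.23 0 -0.12 255;3.83 -0.23 0 -0.12 255;3.83 -0.23 0 -0.12 255;3.83 -0.23 0 -0.12 255;3.83 -0.23 0 -0.12 255;3.83 -0.23 0 -0.12 255;3.83 -0.23 0 -0.12 255;3.83 -0.23 0 -0.12 255;3.83 -0.23 0 -0.12 255;3.83 -0.23 0 -0.12 255;3.83 -0.23 0 -0.12 255;3.83 -0.23 0 -0.12 255;3.83 -0.23 0 -0.12 255;3.83 -0.23 0 -0.12 255;3.83 -0.23 0 -0.12 255;3.83 -0.23 0 -0.12 255;3.83 -0.23 0 -0.12 255;3.83 -0.23 0 -0.12 255;3.83 -0.23 0 -0.12 255")

```text
time_s: 24.48
tool_pos: [0.5953, 0.1137, 0.0785]
tool_rot: [180.0, 0.1, 105.5]
force: [0.8, -1.3, -0.0]
grip_width: 0.0104
grasp_force: 40.0
```

arm_command(series="3.83 -0.23 0 -0.12 255;3.83 -0.23 0 -0.12 255;3.83 -0.23 0 -0.12 255;3.83 -0.23 0 -0.12 255;3.83 -0.23 0 -0.12 255;3.83 -0.23 0 -0.12 255;3.83 -0.23 0 -0.12 255;3.83 -0.23 0 -0.12 255;3.83 -0.23 0 -0.12 255;3.83 -0.23 0 -0.12 255;3.83 -0.23 0 -0.12 255;3.83 -0.23 0 -0.12 255;3.83 -0.23 0 -0.12 255;0 0 0 0 255;0 0 0 0 255;0 0 0 0 255")

```text
time_s: 25.82
tool_pos: [0.5565, 0.1377, 0.0785]
tool_rot: [180.0, 0.1, -165.6]
force: [2.8, 2.0, -1.9]
grip_width: 0.0105
grasp_force: 40.0
```

```bash
sed -i 's/\[.5633,.1067\]/[.5642,.1068]/' st.py; python3 st.py side s6
python3 - <<'E'
import cv2
a=cv2.imread('pics/s6.png');cv2.imwrite('pics/s6c.png',cv2.resize(a[150:270,210:360],None,fx=4,fy=4,interpolation=cv2.INTER_CUBIC))
E
```

```text
t 25.8167 [0.5565 0.1377 0.0785] yaw -165.61329808951547 q7 64.76213428391695 F [ 2.7924  2.003  -1.8958] T [ 0.6308 -0.8056 -0.079 ] g 0.01050787812585603 39.999151825904846
r 0.03188153213652201 phi 103.99446285405213
```

View pics/s6c.png

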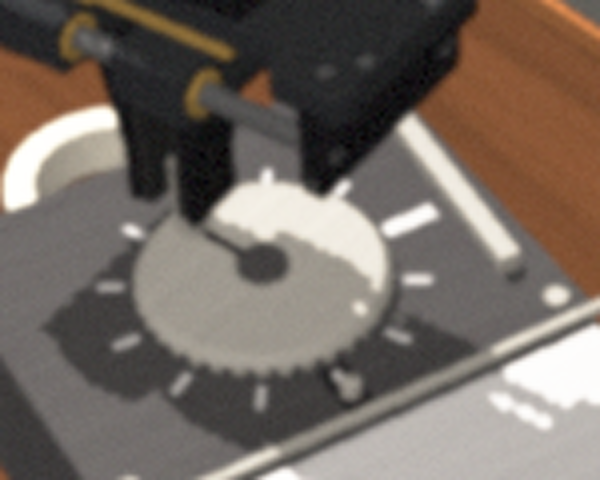

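The fingers hold the peg. A dark line on the dial face runs from the cap (262,262) towards the peg (203,226), so it gives the dial angle directly.

Run:
```python
from h import *
S=lambda x,y:(x/4+210-.375,y/4+150-.375)
c=onz("side",S(262,262),.097)
A=lambda q:np.degrees(np.arctan2(q[1]-c[1],q[0]-c[0]))
c5=c
for n,p,z in(("line",(203,226),.0955),("m12",(411,220),.086),("m11",(342,188),.086),("m10",(267,177),.086),("m8?",(133,232),.086),("7?",(111,287),.086),("6?",(126,341),.086),("1?",(417,279),.086)):
    q=onz("side",S(*p),z);print(n,A(q)+10.3,np.hypot(*(q-c)[:2]))
```

```text
line 106.25025357096557 0.028383458969013103
m12 0.6193947580181174 0.058546308151343956
m11 30.458983493699034 0.05390498533232089
m10 59.82615137646603 0.05355662370194341
m8? 118.99136254551996 0.0532251735900511
7? 148.89552657995563 0.05160617721021103
6? 178.30718014590067 0.051234848344465664
1? -28.8823100722832 0.05173339590434112
```

```bash
cat > dialang.py <<'E'
from h import *
import cv2,sys
def ang(f):
    g=cv2.cvtColor(cv2.imread(f),cv2.COLOR_BGR2GRAY).astype(np.float32)
    c=cams.calibration("side");Q=R.from_euler("xyz",c["rotation"],degrees=True).as_matrix()
    D=np.arange(0,360,.5);r=np.linspace(.012,.022,11)
    a=np.radians(D-10.3)[:,None];C=onz("side",(262/4+209.625,262/4+149.625),.097)
    P=np.stack([C[0]+r*np.cos(a),C[1]+r*np.sin(a),.095+0*a*r],-1)
    v=(P-c["origin"])@Q@c["K"].T;uv=(v[...,:2]/v[...,2:]).astype(np.float32)
    m=cv2.remap(g,uv[...,0],uv[...,1],cv2.INTER_LINEAR).mean(1)
    k=15;loc=m-(np.roll(m,k*2)+np.roll(m,-k*2))/2   # darkness against +-15 deg
    i=np.argsort(loc)[:6];return D[i],loc[i].round(1)
if __name__=="__main__":
    for f in sys.argv[1:]:print(f,*ang(f))
E
python3 dialang.py pics/side0.png pics/s6.png
```

```text
pics/side0.png [69.5 69.  70.  68.5 70.5 68. ] [-84.9 -84.7 -84.3 -83.4 -82.3 -81.5]
pics/s6.png [108.5 109.  108.  109.5 107.5 110. ] [-64.4 -64.3 -63.9 -63.4 -63.1 -62. ]
```

arm_command(series="2.88 -0.13 0 -0.09 255;2.88 -0.13 0 -0.09 255;0 0 0 0 255;0 0 0 0 255")

```text
time_s: 26.2
tool_pos: [0.5508, 0.1357, 0.0785]
tool_rot: [180.0, 0.0, -155.3]
force: [3.1, 2.9, -2.5]
grip_width: 0.0103
grasp_force: 40.0
```

```bash
python3 st.py side s7; python3 dialang.py pics/s7.png
```

```text
t 26.2 [0.5508 0.1357 0.0785] yaw -155.3046225876667 q7 74.04592224506139 F [ 3.0558  2.9047 -2.4596] T [ 0.6519 -0.8257  0.08  ] g 0.010263728877058656 39.999040961265564
r 0.031903136033816754 phi 114.92467592632578
pics/s7.png [121.  121.5 120.5 120.  122.  122.5] [-85.5 -85.1 -85.  -84.3 -84.1 -82. ]
```

arm_command(series="-3.83 -0.23 0 0.12 255;-3.83 -0.23 0 0.12 255;-3.83 -0.23 0 0.12 255;-3.83 -0.23 0 0.12 255;-3.83 -0.23 0 0.12 255;-3.83 -0.23 0 0.12 255;-3.83 -0.23 0 0.12 255;-3.83 -0.23 0 0.12 255;-3.83 -0.23 0 0.12 255;-3.83 -0.23 0 0.12 255;-3.83 -0.23 0 0.12 255;-3.83 -0.23 0 0.12 255;-3.83 -0.23 0 0.12 255;-3.83 -0.23 0 0.12 255;-3.83 -0.23 0 0.12 255;-3.83 -0.23 0 0.12 255;-3.83 -0.23 0 0.12 255;-3.83 -0.23 0 0.12 255;-3.83 -0.23 0 0.12 255;-3.83 -0.23 0 0.12 255")

```text
time_s: 27.92
tool_pos: [0.5938, 0.0946, 0.0785]
tool_rot: [180.0, -0.1, 66.9]
force: [3.4, 2.5, -4.1]
grip_width: 0.0104
grasp_force: 40.0
```

arm_command(series="-3.83 -0.23 0 0.12 255;-3.83 -0.23 0 0.12 255;-3.83 -0.23 0 0.12 255;-3.83 -0.23 0 0.12 255;-3.83 -0.23 0 0.12 255;-3.83 -0.23 0 0.12 255;-3.83 -0.23 0 0.12 255;-3.83 -0.23 0 0.12 255;-3.83 -0.23 0 0.12 255;-3.83 -0.23 0 0.12 255;-3.83 -0.23 0 0.12 255;-3.83 -0.23 0 0.12 255;-3.83 -0.23 0 0.12 255;-3.83 -0.23 0 0.12 255;0 0 0 0 255;0 0 0 0 255")

```text
time_s: 29.25
tool_pos: [0.5482, 0.0791, 0.0785]
tool_rot: [-180.0, 0.0, -28.8]
force: [2.6, 1.9, -3.2]
grip_width: 0.0102
grasp_force: 40.0
```

```bash
python3 st.py
```

```text
t 29.25 [0.5482 0.0791 0.0785] yaw -28.774419484792926 q7 -135.48384062928832 F [ 2.5917  1.9206 -3.1773] T [ 0.6182 -0.6301 -0.1141] g 0.010224816199835809 39.999430775642395
r 0.03194738162985016 phi 239.94946780863046
```

arm_command(series="0 0 0 0 110;0 0 0 0 110;-2.4 0 0 0 110;0 0 0 -0.1214 110;0 0 0 -0.1214 110;0 0 0 -0.1214 110;0 0 0 -0.1214 110;0 0 0 -0.1214 110;0 0 0 -0.1214 110;0 0 0 -0.1214 110;0 0 0 -0.1214 110;0 0 0 -0.1214 110;0 0 0 -0.1214 110;0 0 0 -0.1214 110;0 0 0 -0.1214 110;0 0 0 -0.1214 110;0 0 0 -0.1214 110;0 0 0 -0.1214 110;0 0 0 -0.1214 110;0 0 0 -0.1214 110")

```text
time_s: 30.92
tool_pos: [0.5457, 0.0788, 0.0784]
tool_rot: [-179.9, 0.1, 89.7]
force: [0.9, 0.1, -0.6]
grip_width: 0.0493
grasp_force: 0.0
```

arm_command(series="0 0 0 -0.1214 110;0 0 0 -0.1214 110;0 0 0 -0.1214 110;0 0 0 -0.1214 110;0 0 0 -0.1214 110;0 0 0 -0.1214 110;0 0 0 -0.1214 110;0 0 0 -0.1214 110;0 0 0 -0.1214 110;0 0 0 -0.1214 110;0 0 0 -0.1214 110;0 0 0 -0.1214 110;0 0 0 -0.1214 110;0 0 0 -0.1214 110;0 0 0 -0.1214 110;0 0 0 -0.1214 110;0 0 0 -0.1214 110;0 0 0 -0.1214 110;0 0 0 -0.1214 110;0 0 0 -0.1214 110")

```text
time_s: 32.58
tool_pos: [0.5459, 0.0786, 0.0784]
tool_rot: [-180.0, -0.1, -131.2]
force: [-0.7, 0.0, -0.6]
grip_width: 0.0496
grasp_force: 0.0
```

arm_command(series="0 0 0 -0.1214 110;0 0 0 0 255;0 0 0 0 255;0 0 0 0 255;0 0 0 0 255;0 0 0 0 255;0 0 0 0 255;0 0 0 0 255", squeeze=35)

```text
time_s: 33.25
tool_pos: [0.5461, 0.0797, 0.0785]
tool_rot: [180.0, -0.0, -124.6]
force: [-0.0, 0.1, 1.3]
grip_width: 0.0107
grasp_force: 33.8
```

```bash
python3 st.py side s8;python3 dialang.py pics/s8.png
```

```text
t 33.25 [0.5461 0.0797 0.0785] yaw -124.594970118604 q7 112.3736581496143 F [-0.0305  0.0702  1.3372] T [ 0.0117 -0.1838 -0.0115] g 0.010713080316947253 33.829023241996765
r 0.03263440747401068 phi 236.2803929377136
pics/s8.png [90.  89.  89.5 90.5 91.  88.5] [-67.9 -67.8 -67.7 -67.5 -66.8 -66.3]
```

arm_command(series="-0.23 3.83 0 0.12 255;-0.23 3.83 0 0.12 255;-0.23 3.83 0 0.12 255;-0.23 3.83 0 0.12 255;-0.23 3.83 0 0.12 255;-0.23 3.83 0 0.12 255;-0.23 3.83 0 0.12 255;-0.23 3.83 0 0.12 255;-0.23 3.83 0 0.12 255;-0.23 3.83 0 0.12 255;-0.23 3.83 0 0.12 255;-0.23 3.83 0 0.12 255;-0.23 3.83 0 0.12 255;-0.23 3.83 0 0.12 255;-0.23 3.83 0 0.12 255;-0.23 3.83 0 0.12 255;-0.23 3.83 0 0.12 255;-0.23 3.83 0 0.12 255;-0.23 3.83 0 0.12 255;-0.23 3.83 0 0.12 255")

```text
time_s: 34.97
tool_pos: [0.5533, 0.1364, 0.0782]
tool_rot: [-179.1, 0.2, 97.7]
force: [-23.6, -6.8, 20.3]
grip_width: 0.0106
grasp_force: 35.1
```

arm_command(series="-0.23 3.83 0 0.12 255;-0.23 3.83 0 0.12 255;-0.23 3.83 0 0.12 255;-0.23 3.83 0 0.12 255;-0.23 3.83 0 0.12 255;-0.23 3.83 0 0.12 255;-0.23 3.83 0 0.12 255;-0.23 3.83 0 0.12 255;-0.23 3.83 0 0.12 255;-0.23 3.83 0 0.12 255;0 0 0 0 255;0 0 0 0 255;0 0 0 0 255")

```text
time_s: 36.05
tool_pos: [0.5889, 0.1262, 0.0783]
tool_rot: [-179.6, 0.2, 29.3]
force: [-8.0, 5.3, 3.7]
grip_width: 0.0106
grasp_force: 35.0
```

```bash
python3 st.py side s9;python3 dialang.py pics/s9.png
```

```text
t 36.05 [0.5889 0.1262 0.0783] yaw 29.304877035994114 q7 -83.78984044718413 F [-7.9951  5.3181  3.6881] T [ 1.2863  1.6546 -0.2354] g 0.010608316272850572 34.99543905258179
r 0.031384462812504024 phi 38.21240948823035
pics/s9.png [49.  49.5 48.5 48.  50.  47.5] [-71.3 -71.2 -71.1 -70.3 -69.8 -69.1]
```

arm_command(series="-0.16 3.19 0 0.1 255;-0.16 3.19 0 0.1 255;-0.1 2.5 0 0.08 255;0 0 0 0 255;0 0 0 0 255;0 0 0 0 255")

```text
time_s: 36.6
tool_pos: [0.5931, 0.1191, 0.0784]
tool_rot: [-179.6, 0.1, 13.3]
force: [-4.0, 8.1, 2.2]
grip_width: 0.0101
grasp_force: 35.0
```

```bash
python3 st.py side s10;python3 dialang.py pics/s10.png
```

```text
t 36.6 [0.5931 0.1191 0.0784] yaw 13.299268440375219 q7 -98.19589444939312 F [-3.9851  8.0793  2.2335] T [ 1.7409  1.0464 -0.2528] g 0.010114437864787877 34.991710782051086
r 0.03141556708755701 phi 23.08243458188802
pics/s10.png [34.5 35.  34.  33.5 35.5 33. ] [-68.4 -68.4 -68.  -67.5 -67.3 -65.7]
```

arm_command(series="-0.07 2.1 0 0.066 255;0 0 0 0 255;0 0 0 0 255;0 0 0 0 255")

```text
time_s: 36.98
tool_pos: [0.5938, 0.1175, 0.0783]
tool_rot: [-179.6, 0.1, 9.5]
force: [-3.4, 8.4, 2.3]
grip_width: 0.0105
grasp_force: 35.0
```

```bash
python3 st.py side s11;python3 dialang.py pics/s11.png
```

```text
t 36.9833 [0.5938 0.1175 0.0783] yaw 9.534963050491864 q7 -101.582866782133 F [-3.39    8.385   2.3442] T [ 1.9229  0.8397 -0.1852] g 0.010518231885197257 34.99064862728119
r 0.0314320179403121 phi 19.877278299972154
pics/s11.png [31.  31.5 30.5 32.  30.  32.5] [-67.8 -67.6 -67.3 -66.9 -66.1 -65.3]
```

arm_command(series="-0.1 -2.56 0 -0.08 255;-0.1 -2.56 0 -0.08 255;-0.1 -2.56 0 -0.08 255;-0.1 -2.56 0 -0.08 255;-0.1 -2.56 0 -0.08 255;-0.1 -2.56 0 -0.08 255;-0.1 -2.56 0 -0.08 255;-0.1 -2.56 0 -0.08 255;-0.1 -2.56 0 -0.08 255;-0.1 -2.56 0 -0.08 255;-0.1 -2.56 0 -0.08 255;-0.1 -2.56 0 -0.08 255;-0.1 -2.56 0 -0.08 255;-0.1 -2.56 0 -0.08 255;-0.1 -2.56 0 -0.08 255")

```text
time_s: 38.28
tool_pos: [0.5691, 0.1384, 0.0783]
tool_rot: [-179.8, 0.0, 78.3]
force: [-4.8, 0.6, 3.3]
grip_width: 0.0106
grasp_force: 35.0
```

arm_command(series="-0.1 -2.56 0 -0.08 255;-0.1 -2.56 0 -0.08 255;-0.1 -2.56 0 -0.08 255;-0.1 -2.56 0 -0.08 255;-0.1 -2.56 0 -0.08 255")

```text
time_s: 38.7
tool_pos: [0.5565, 0.1378, 0.0783]
tool_rot: [-179.8, -0.0, 101.2]
force: [-3.1, -0.4, 2.2]
grip_width: 0.0108
grasp_force: 35.0
```

arm_command(series="-0.1 -2.56 0 -0.08 255;-0.1 -2.56 0 -0.08 255;-0.1 -2.56 0 -0.08 255;-0.1 -2.56 0 -0.08 255;-0.1 -2.56 0 -0.08 255;-0.1 -2.56 0 -0.08 255")

```text
time_s: 39.2
tool_pos: [0.5427, 0.1304, 0.0783]
tool_rot: [-179.8, -0.0, 128.7]
force: [-3.2, -2.0, 3.4]
grip_width: 0.0102
grasp_force: 35.0
```

arm_command(series="-0.1 -2.56 0 -0.08 255;-0.1 -2.56 0 -0.08 255;-0.1 -2.56 0 -0.08 255;-0.1 -2.56 0 -0.08 255;-0.1 -2.56 0 -0.08 255")

```text
time_s: 39.62
tool_pos: [0.5424, 0.128, 0.0786]
tool_rot: [179.0, 0.4, 151.7]
force: [21.6, 17.9, -25.6]
grip_width: 0.0101
grasp_force: 35.0
```

arm_command(series="-0.1 2.56 0 0.08 255;-0.1 2.56 0 0.08 255;-0.1 2.56 0 0.08 255;0 0 0 0 255;0 0 0 0 255")

```text
time_s: 40.03
tool_pos: [0.5437, 0.1292, 0.0784]
tool_rot: [179.6, 0.2, 137.7]
force: [8.3, 4.2, -9.1]
grip_width: 0.0105
grasp_force: 35.0
```

```bash
python3 st.py side s12;python3 dialang.py pics/s12.png
python3 - <<'E'
import cv2,numpy as np
f=lambda n:cv2.resize(cv2.imread(f'pics/{n}.png')[215:265,260:330],None,fx=5,fy=5,interpolation=cv2.INTER_CUBIC)
cv2.imwrite('pics/cmp.png',np.hstack([f('s11'),f('s12')]))
E
```

```text
t 40.0333 [0.5437 0.1292 0.0784] yaw 137.7332656970951 q7 18.889101640456634 F [ 8.3335  4.1674 -9.1202] T [ 0.6896 -2.1188  0.1982] g 0.010494099718606327 35.00482499599457
r 0.030323016145964478 phi 132.51687649244548
pics/s12.png [81.5 81.  80.5 82.  82.5 80. ] [-58.9 -58.9 -58.6 -58.4 -57.2 -57.2]
```

View pics/cmp.png

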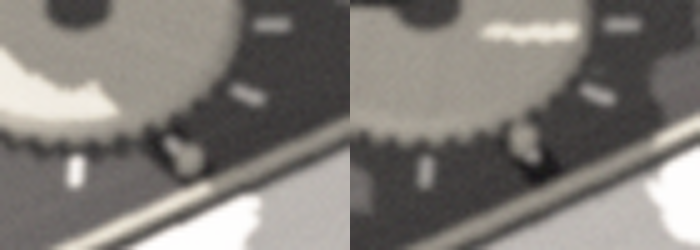

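The stud has jumped towards the dial, so the latch has dropped. I'll release the peg, rise, and move to the near side of the bar.

arm_command(series="0 0 0 0 110;0 0 0 0 110;0 0 -20 0 110;0 0 -30 0 110;0 0 0 -0.112 255;0 0 0 -0.112 255;0 0 0 -0.112 255;0 0 0 -0.112 255;0 0 0 -0.112 255;6 -26.9 0 0 255;6 -26.9 0 0 255;6 -26.9 0 0 255;6 -26.9 0 0 255;6 -26.9 0 0 255;6 -26.9 0 0 255;0 0 0 0 255;0 0 0 0 255;0 0 0 0 255")

```text
time_s: 41.58
tool_pos: [0.4767, -0.0243, 0.1286]
tool_rot: [-180.0, 0.0, 169.8]
force: [0.0, 0.4, 1.0]
grip_width: 0.0004
grasp_force: 0.0
```

```bash
python3 st.py side s13;python3 dialang.py pics/s13.png
```

```text
t 41.5833 [ 0.4767 -0.0243  0.1286] yaw 169.76840142926608 q7 78.15738625758424 F [0.0462 0.4406 1.0337] T [ 0.1371 -0.1448 -0.0419] g 0.0004166640825541139 0.0
r 0.15760971846605415 phi 236.27731573682559
pics/s13.png [72.  71.5 71.  72.5 70.5 70. ] [-20.2 -20.2 -20.2 -20.1 -20.  -19.8]
```

arm_command(series="0 0 11 0 255;0 0 11 0 255;0 0 11 0 255;0 0 11 0 255;0 0 11 0 255;0 0 4 0 255;0 0 4 0 255;0 0 0 0 255;0 0 0 0 255")

```text
time_s: 42.38
tool_pos: [0.4768, -0.0247, 0.0655]
tool_rot: [180.0, 0.0, 169.8]
force: [0.1, 1.0, 0.4]
grip_width: 0.0004
grasp_force: 0.0
```

arm_command(series="0 0 3 0 255;0 0 3 0 255;0 0 0 0 255")

```text
time_s: 42.63
tool_pos: [0.4765, -0.025, 0.0592]
tool_rot: [-180.0, -0.0, 169.8]
force: [-0.4, 0.0, 0.4]
grip_width: 0.0003
grasp_force: 0.0
```

arm_command(series="0 0 3 0 255;0 0 3 0 255;0 0 0 0 255")

```text
time_s: 42.88
tool_pos: [0.477, -0.0249, 0.0535]
tool_rot: [-180.0, 0.0, 169.8]
force: [-0.0, 0.2, -0.3]
grip_width: 0.0003
grasp_force: 0.0
```

arm_command(series="-8 0 0 0 255;-8 0 0 0 255;-8 0 0 0 255;-8 0 0 0 255;-8 0 0 0 255;-8 0 0 0 255;-8 0 0 0 255;-8 0 0 0 255;-8 0 0 0 255;-8 0 0 0 255;-8 0 0 0 255;-8 0 0 0 255;0 0 0 0 255")

```text
time_s: 43.97
tool_pos: [0.5734, -0.0421, 0.0535]
tool_rot: [179.9, 0.1, 169.7]
force: [2.0, -2.6, 3.9]
grip_width: 0.0005
grasp_force: 1.9
```

```bash
python3 st.py top t14
python3 - <<'E'
from h import *
import cv2
s=telemetry.get_obs();q=s["tool_pos"][:2]-[.5642,.1068];print("box x",q@[.984,-.179])
E
```

```text
t 43.9667 [ 0.5734 -0.0421  0.0535] yaw 169.72694259228916 q7 65.75969530891867 F [ 1.9906 -2.5548  3.9059] T [-0.4343 -0.3454 -0.0001] g 0.00047801331022786505 1.9261178818851477
r 0.14919327049206751 phi 273.54641340376384
box x 0.035131875083056964
```

arm_command(series="-4 0 0 0 255;-4 0 0 0 255;-4 0 0 0 255;-2 0 0 0 255;0 0 0 0 255")

```text
time_s: 44.43
tool_pos: [0.581, -0.0427, 0.0534]
tool_rot: [-179.9, -0.5, 169.8]
force: [-11.5, -0.2, 14.5]
grip_width: 0.0003
grasp_force: 9.3
```

arm_command(series="-3 0 0 0 255;-3 0 0 0 255;0 0 0 0 255;0 0 0 0 255")

```text
time_s: 44.77
tool_pos: [0.5806, -0.0428, 0.0533]
tool_rot: [-179.8, -1.2, 169.9]
force: [-28.0, 2.2, 26.4]
grip_width: 0.0002
grasp_force: 19.2
```

arm_command(series="10 0 0 0 255;15 0 0 0 255;15 0 0 0 255;0 0 -30 0 255;0 0 -40 0 255;0 0 -40 0 255;30 0 0 0 255;30 0 0 0 255;30 0 0 0 255;0 0 0 0 255;0 0 0 0 255;0 0 0 0 255;0 0 0 0 255")

```text
time_s: 45.85
tool_pos: [0.4636, -0.0221, 0.1633]
tool_rot: [179.9, 0.0, 169.8]
force: [0.2, -0.6, -0.5]
grip_width: 0.0006
grasp_force: 0.0
```

```bash
python3 st.py top t15
python3 - <<'E'
from h import *
import cv2
c=cams.calibration("top");Q=R.from_euler("xyz",c["rotation"],degrees=True).as_matrix()
for f in("top0","t15"):
    g=cv2.imread(f"pics/{f}.png").min(2)
    for by in(-.085,-.115,-.13):
        out=[]
        for bx in np.arange(-.10,.21,.005):
            dx,dy=bx,by;P=np.array([.5642+.984*dx+.179*dy-0*.07,.1068-.179*dx+.984*dy,.086])
            v=c["K"]@(Q.T@(P-c["origin"]));u=(v[:2]/v[2]).round().astype(int);out.append(g[u[1],u[0]]>150)
        b=np.arange(-.10,.21,.005)[np.array(out)];print(f,by,b.min() if len(b) else 0,b.max() if len(b) else 0,len(b))
E
```

```text
t 45.85 [ 0.4636 -0.0221  0.1633] yaw 169.7830080604517 q7 82.76077416722056 F [ 0.2083 -0.5678 -0.4895] T [ 0.0837 -0.1169  0.0366] g 0.000627350526829511 0.0
r 0.16351336962282487 phi 232.04475880472782
top0 -0.085 -0.08499999999999999 0.08000000000000015 34
top0 -0.115 -0.08499999999999999 0.08000000000000015 34
top0 -0.13 -0.08499999999999999 0.08000000000000015 34
t15 -0.085 8.326672684688674e-17 0.16500000000000023 34
t15 -0.115 -0.06499999999999997 0.16500000000000023 36
t15 -0.13 8.326672684688674e-17 0.16500000000000023 34
```

Run:
```python
from h import *
import cv2
c=cams.calibration("top");Q=R.from_euler("xyz",c["rotation"],degrees=True).as_matrix()
for f,lo in(("top0",.04),("t15",.10)):
    g=cv2.imread(f"pics/{f}.png").min(2).astype(np.float32)
    for by in(-.085,-.115,-.13,-.18):
        bx=np.arange(lo,lo+.1,.0005);P=np.stack([.5642+.984*bx+.179*by,.1068-.179*bx+.984*by,.086+0*bx],-1)
        v=(P-c["origin"])@Q@c["K"].T;u=(v[:,:2]/v[:,2:]).astype(np.float32)
        m=cv2.remap(g,u[:,:1],u[:,1:],cv2.INTER_LINEAR).ravel();print(f,by,bx[np.argmin(np.gradient(cv2.GaussianBlur(m[None],(9,1),2)[0]))])
```

```text
top0 -0.085 0.08450000000000005
top0 -0.115 0.08450000000000005
top0 -0.13 0.08400000000000005
top0 -0.18 0.08400000000000005
t15 -0.085 0.16950000000000007
t15 -0.115 0.16900000000000007
t15 -0.13 0.16950000000000007
t15 -0.18 0.16950000000000007
```

The cover has moved about 85 mm by the image. There's time to spare, so I'll push it against the stop once more.

arm_command(series="-24 0 0 0 255;-24 0 0 0 255;-24 0 0 0 255;-24 0 0 0 255;0 0 30 0 255;0 0 30 0 255;0 0 30 0 255;0 0 16 0 255;0 0 0 0 255;-6 0 0 0 255;-6 0 0 0 255;-5 0 0 0 255;-4 0 0 0 255;0 0 0 0 255;0 0 0 0 255")

```text
time_s: 47.15
tool_pos: [0.5782, -0.043, 0.0573]
tool_rot: [180.0, -0.0, 169.8]
force: [0.4, -0.6, 0.1]
grip_width: 0.0005
grasp_force: 0.0
```

arm_command(series="-4 0 0 0 255;-3 0 0 0 255;0 0 0 0 255;0 0 0 0 255")

```text
time_s: 47.48
tool_pos: [0.5809, -0.0436, 0.0572]
tool_rot: [-179.9, -0.5, 169.8]
force: [-10.2, 1.4, 7.6]
grip_width: 0.0003
grasp_force: 5.3
```

arm_command(series="-4 0 0 0 255;0 0 0 0 255;0 0 0 0 255")

```text
time_s: 47.73
tool_pos: [0.5807, -0.0436, 0.0571]
tool_rot: [-179.8, -1.0, 169.8]
force: [-21.0, 2.3, 16.3]
grip_width: 0.0005
grasp_force: 10.9
```

arm_command(series="8 0 0 0 255;12 0 0 0 255;12 0 0 0 255;0 0 -30 0 255;0 0 -40 0 255;0 0 -40 0 255;0 0 0 0 255;0 0 0 0 255;0 0 0 0 255;0 0 0 0 255")

```text
time_s: 48.57
tool_pos: [0.5565, -0.0397, 0.1662]
tool_rot: [-180.0, -0.1, 169.8]
force: [-0.2, -0.5, 0.3]
grip_width: 0.0007
grasp_force: 0.0
```

```bash
python3 st.py; python3 -c "
from cell import env;print(env.sign_off())"
```

```text
t 48.5667 [ 0.5565 -0.0397  0.1662] yaw 169.75940679258326 q7 70.06243684984706 F [-0.1687 -0.5212  0.3401] T [ 0.1207 -0.1258 -0.0156] g 0.0006797387958988224 0.0
r 0.14666719106191745 phi 266.9863139280054
the job is handed in; nothing more can be done
None
```

The latch dropped in, the cover was pushed to its hard stop (about 85 mm of travel by the camera, against the 80 mm needed and 90 mm stated), and the job was handed in at about 48.6 s; sign-off returned no verdict.

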